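# Snap the retainer plate into the sample carrier with the hand pusher

### The job

First lay the ribbed retainer plate level in the mouth of the sample carrier's recess, so that it rests on the two sprung catches, and let go. Then take the pusher out of its slanted rest, stand it upright on its foot on the open worktop and let go; take it again from above and press its foot straight down on the retainer's rib until the plate lies fully home on the recess floor with both catches snapped over its ends. Finish with the pusher standing upright on the worktop, and leave the other things on the bench where they are.

Things in the scene. Friction and masses are not known exactly. Their poses are not given: they have to be found in the camera images.
- carrier: Fixed sample carrier of bare aluminium, base 110 (x) x 168 mm (y). Origin at the centre of its underside on the worktop, z up, y along its length. A rectangular recess 67 mm (x) by 103 mm (y) is centred on it, floor 14 mm above the underside, walls 12 mm thick rising to 34 mm. A grey sprung catch stands at the middle of each end; the spring housings behind them (y = +-79 mm) rise to 39 mm.
- retainer: Loose white plastic plate 64 mm (x) by 100 mm (y), 8 mm thick, 90 g, lying flat, rib up. Origin at the centre of its underside, z up. It fits the recess either way round (turned 180 degrees about z), its y along the carrier's y, with 1.5 mm clearance on each side. Fully home its underside is 14 mm above the carrier's underside.
- pusher: Loose hand pusher, 220 g, 130 mm long. Origin at the centre of its foot's flat underside, z along the shaft to its top. Black foot 44 x 44 x 14 mm; above it a 20 x 20 mm square aluminium shaft with a black end of the same width. It starts in the rest leaning 45 degrees from vertical. The shaft from 75 to 130 mm is free of the rest: take it there across the pusher's x.
- rest: Fixed dark steel tool rest, base 80 (x) x 130 mm (y from -75 to +55 mm). Origin on the worktop, z up. The pusher's foot stands low at its -y end; the shaft slants up towards +y in an open saddle, horns 57 to 67 mm along it, and lifts straight up. The rest reaches about 90 mm high, the pusher's top in it about 135 mm at y = +55 mm.
- catch_a (a joint): Grey catch 30 mm wide at the carrier's +y end, sloping inward and down from 38 mm above the carrier's underside to its nose at y = 47 mm, 24 mm up. Value: travel, 0 sprung fully in (over the plate's end once the plate is home), up to 0.007 m pushed outward.
- catch_b (a joint): The same catch, mirrored, at the carrier's -y end.
- cal_disc: Bystander: reference disc, dark glass in a steel holder, 45 mm across, 8 mm high; origin under its centre. Leave alone.
- die_ring_01: Bystander: steel ring 51 mm across, 13 mm high; origin under its centre. Leave alone.
- die_ring_02: Bystander: aluminium ring 40 mm across, 12 mm high; origin under its centre. Leave alone.
- vial_03: Bystander: clear vial with black cap, 24 mm across, 50 mm high; origin under its centre. Leave alone.
- timer: Bystander: bench timer 60 x 70 x 20 mm; origin under its centre. Leave alone.
- marker_blue: Bystander: felt marker 136 mm long, lying; origin under its centre. Leave alone.
- jar_boric: Bystander: screw-capped jar 62 mm across, 92 mm high; origin under its centre. Leave alone.
- pusher_cap (a point): The middle of the pusher's top end, 130 mm along its z from its origin. When it stands upright, take it from above within 35 mm of this end.
- carrier_seat (a point): Centre of the recess floor, 14 mm above the carrier's underside. Laid in the mouth, the plate rests on the sloping catches with its underside 15 to 16 mm above this floor, 4 mm below the top of the walls. Pressed down with about 8 to 15 N it spreads the catches, then goes down to the floor and they spring back over its ends.
- rib_top (a point): Middle of the top of the retainer's pull rib, 34 mm above the plate's underside. The rib is 16 mm thick (x), 60 mm long (y) and stands 26 mm above the plate: grasp it across x. With the plate home this point is 48 mm above the carrier's underside.
- equipment_front (a point): Right front edge of the fixed white analyser (0.37 m high); its face runs on to x 0.49, y 0.55 m. Right of it, all fixed: a box 0.21 m high (front x 0.58, y -0.13 to 0.04), a printer (tray from x 0.53, 24 mm high), a computer (front x 0.57, y -0.50 to -0.39, 0.28 m high). Keep gripper and wrist off them: cross in straight lines, not wide arcs.

How it is judged:
By the outcome, as a careful person would: the job done as asked, in the order asked, and still so for the second after the job is handed in, with the robot touching nothing.
It also fails if it takes over 72 s, if anything falls off the work surface, if the arm or the gripper's body presses on something with over 40 N, if the wrist force passes 120 N, or if a joint passes its speed limit or range.

### The arm

A 6-joint arm with a two-finger parallel gripper is mounted at the origin on a cart in front of the work surface, level with it; the furniture and walls round the work are solid. World frame = base frame: x ahead of the robot, y to its left, z up, the work surface at z = 0. Lengths are in m, angles in degrees, forces in N, time in s.
With the tool pointing down it reaches from about 0.425 to 0.925 m from the base axis. Payload 12.5 kg.
Tool frame: the origin (TCP) lies between the finger pads; the fingertips stand 22 mm ahead of it and the grasp point (between the pads) lies 3 mm ahead of it; z points along the fingers, y is the line along which they close (so a half turn about z gives the same grasp; the last joint's range is limited). The gripper opens to 85 mm and grips with 20 to 120 N. Pads are 22 mm wide; open, the fingers measure 114 mm over their backs; the gripper's body (76 mm by 85 mm) begins 54 mm behind the grasp point. The pads swing forward as they close: fully open they stand 13 mm farther back than shut.
Start: joints at [-82.426, 28.126, 89.318, -0, 62.55, -6.05], TCP at [0.147, -0.607, 0.253] pointing down, gripper open.
Joint ranges: [-177.58, 177.58], [-47.91, 125.51], [2.72, 160], [-65.01, 245.01], [3.68, 167.84], [-153.87, 153.87]. Speed limits (degrees/s): [127.2, 127.2, 159.86, 180, 180, 180].

### API

Orientations are given as a 3x3 rotation matrix whose columns are the frame's x, y, z axes.
In Python, from cell import monitor, vision, robot gives the robot as it stands.
- The arm moves only by the shell command python3 -m handwheel 'ROWS'. ROWS is JSON, a list of rows, each a list of 5 numbers: the opening, from 0 (shut) to 1 (fully open), then the shift along the tool's x, y, z in units of 30 mm (1.0 is 30 mm), then the turn about the tool's z in units of 8 degrees (1.0 is 8 degrees). In form: [[jaw, dx, dy, dz, yaw], ...]. A call has 1 to 12 rows; each row is the pose to reach, as a shift and turn from the pose commanded when the call began, along the tool's axes at that moment; what a row does not reach only later rows make up. A row lasts 1/8 s, in which the tool goes at most 62.5 mm and 10.7 degrees, less where a joint would pass 70% of its speed; a pose out of reach is approached as far as the arm can. A call with a gripper value outside its range is refused whole. The fingers move at their own pace and stop on an object; the grip force is fixed at half the most. Time passes only in rows, so rows that repeat a pose let the fingers close. It gives the time, the measured TCP pose, the force, the opening and the grip force at its end, in the units of the state.
- monitor.get_state(): the state, without advancing time (a new reading comes with each control period).
- vision.grab_frame(name): name is "scene" or "top"; returns the picture (480x640x3 uint8, blue, green, red); there is no depth.
- vision.camera_model(name): a dict with "fx", "fy", "cx", "cy" (pixels), "dist_coeffs" ([k1, k2, p1, p2, k3] as OpenCV has them; the pictures are not rectified), "view" (4x4, takes a point from world to camera coordinates). Camera axes: x right, y up, looking along -z (the intrinsics and any distortion apply to the point x, -y, -z); pixel columns grow to the right and rows downward; lengths in m; the calibration is good to about 2 mm. A picture is of the moment at which its call begins. camera_model takes no time and is no camera call.
- robot.hand_in(): hands the job in; it is judged then, once.
The state is a dict: "time_s": time; "qpos": joint angles; "dq": joint speeds; "joint_efforts": joint torques, N m; "tool_pos": TCP position; "orientation": TCP orientation; "contact_force": force on the tool from outside, world axes, zero at the start; "wrist_torque": the same for the moment, N m; "opening": opening from 0.0 (shut) to 1.0 (fully open); "grasp_force": force on a finger pad.
Only numpy, scipy, OpenCV 4.12 (cv2) and the standard library are available. Lean on these libraries where they do the work, as an engineer would, in place of code of your own. Each camera call takes 0.05 s, during which the arm holds its last target. There are 200 camera calls.

## Working session

There is one attempt and no reset: what is moved stays moved. The work goes in short steps, Python scripts to look and compute and a shell command to move; the robot and the scene stay as the last step left them, time stands still between calls to the robot, and variables do not carry over. Pictures are saved under pics/ and viewed, at most 12 in all, crops included, and the job is handed in when it is done.

```bash
ls; mkdir -p pics
python3 - <<'E'
from cell import monitor, vision, robot
import cv2, numpy as np
np.set_printoptions(precision=4,suppress=True)
for n in("scene","top"):
    cv2.imwrite(f"pics/{n}0.png",vision.grab_frame(n)); m=vision.camera_model(n)
    print(n,{k:v for k,v in m.items() if k!="view"}); print(np.array(m["view"]))
s=monitor.get_state(); print(s)
E
```

```text
pics
scene {'fx': 548.0875324169648, 'fy': 548.0875324169648, 'cx': 312.62272183851746, 'cy': 238.94055434159208, 'dist_coeffs': array([0.0497, 0.    , 0.    , 0.    , 0.    ])}
[[ 0.5041 -0.8636 -0.0055 -0.3689]
 [ 0.4164  0.2375  0.8776 -0.2547]
 [-0.7567 -0.4447  0.4793 -1.1926]
 [ 0.      0.      0.      1.    ]]
top {'fx': 494.8327215588828, 'fy': 494.8327215588828, 'cx': 318.70356177020193, 'cy': 241.5603436549414, 'dist_coeffs': array([0.0424, 0.    , 0.    , 0.    , 0.    ])}
[[ 0.0026 -0.9996  0.029  -0.154 ]
 [ 0.9953  0.0054  0.0965 -0.4765]
 [-0.0967  0.0286  0.9949 -1.173 ]
 [ 0.      0.      0.      1.    ]]
{'time_s': 0.1, 'qpos': array([-82.4282,  28.1617,  89.3475,  -0.001 ,  62.5492,  -6.0499]), 'dq': array([ 0.056 , -0.088 , -0.12  ,  0.0083,  0.0185,  0.0294]), 'joint_efforts': array([  0.0031, -61.9448, -26.2028,  -0.0001,   0.0029,   0.    ]), 'tool_pos': array([ 0.1472, -0.6072,  0.2528]), 'orientation': array([[ 0.9719,  0.2355, -0.0001],
       [ 0.2355, -0.9719,  0.001 ],
       [ 0.0001, -0.001 , -1.    ]]), 'contact_force': array([ 0.1636, -0.5052, -0.1593]), 'wrist_torque': array([-0.011 ,  0.0063,  0.0064]), 'grasp_force': 0.0, 'opening': 0.9993123394499986}
```

View pics/scene0.png

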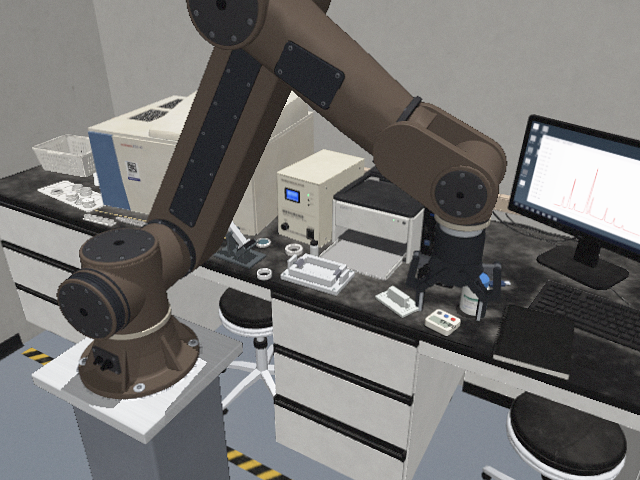

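View pics/top0.png

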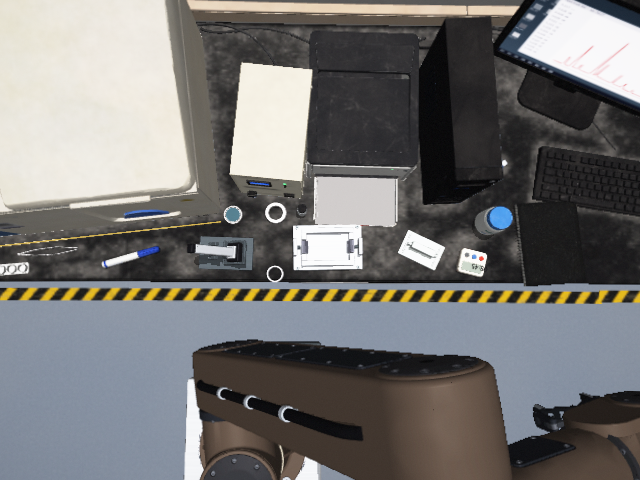

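The scene picture shows the retainer at (397,298), the carrier at (316,271) and the pusher rest at (238,245). In the top picture they are at (422,250), (328,247) and (225,252). I'll enlarge these next.

```bash
cat > h.py <<'E'
import cv2, numpy as np
from cell import monitor, vision, robot
np.set_printoptions(precision=4,suppress=True)
def K(m): return np.array([[m["fx"],0,m["cx"]],[0,m["fy"],m["cy"]],[0,0,1.]])
def P(n):
    m=vision.camera_model(n); V=np.diag([1,-1,-1,1.])@np.array(m["view"]); return m,V
def proj(n,X):
    m,V=P(n); return cv2.projectPoints(np.atleast_2d(X).astype(float),cv2.Rodrigues(V[:3,:3])[0],V[:3,3],K(m),np.array(m["dist_coeffs"]))[0][:,0]
def norm(n,uv):
    m,V=P(n); return cv2.undistortPoints(np.array([[uv]],float),K(m),np.array(m["dist_coeffs"]))[0,0],V
def at_z(n,uv,z):
    a,V=norm(n,uv); R=V[:3,:3]; c=-R.T@V[:3,3]; d=R.T@np.array([*a,1]); return c+d*(z-c[2])/d[2]
def tri(u1,u2):
    a,A=norm("scene",u1); b,B=norm("top",u2)
    X=cv2.triangulatePoints(A[:3],B[:3],a.reshape(2,1),b.reshape(2,1))[:,0]; X=X[:3]/X[3]
    return X, proj("scene",X)[0]-u1, proj("top",X)[0]-u2
def tiles(name,specs,tw=266,th=300,src=None):
    out=[]
    for n,cx,cy,s in specs:
        img=src[n]; w,h=tw//s,th//s; x0,y0=int(cx-w/2),int(cy-h/2)
        t=cv2.resize(img[y0:y0+h,x0:x0+w],None,fx=s,fy=s,interpolation=cv2.INTER_CUBIC)
        for k in range(x0-x0%-10,x0+w,10): cv2.line(t,((k-x0)*s,0),((k-x0)*s,4),(0,0,255),1)
        for k in range(y0-y0%-10,y0+h,10): cv2.line(t,(0,(k-y0)*s),(4,(k-y0)*s),(0,0,255),1)
        cv2.putText(t,f"{n} {x0},{y0} x{s}",(6,12),0,.4,(0,0,255),1)
        o=np.zeros((th,tw,3),np.uint8); o[:t.shape[0],:t.shape[1]]=t; out.append(o)
    k=(len(out)+1)//2 if len(out)>3 else len(out)
    cv2.imwrite(name,np.vstack([np.hstack(out[i:i+k]) for i in range(0,len(out),k)]))
E
python3 - <<'E'
from h import *
src={n:cv2.imread(f"pics/{n}0.png") for n in("scene","top")}
tiles("pics/c1.png",[("top",422,250,4),("top",328,247,3),("top",222,252,3),("scene",398,299,4),("scene",316,271,3),("scene",240,245,4)],src=src)
E
```

```text
(no output)
```

View pics/c1.png

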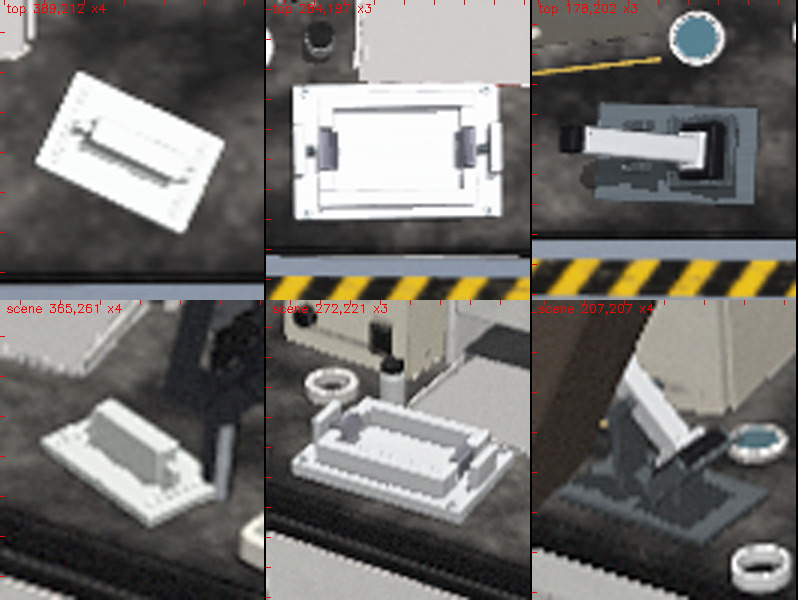

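The tiles give usable outline corners. In the top view the retainer corners are about (409,230), (445,247), (435,270) and (398,252). The carrier base spans (293–363, 226–269). The rest base corners are about (201,236) and (252,270), with the pusher cap at (190,248). I'll refine these with a silhouette-edge fit in both views.

```bash
cat > fit.py <<'E'
from h import *
from scipy.optimize import least_squares
from scipy.ndimage import map_coordinates
def frames(k=4): return {n:cv2.GaussianBlur(np.mean([cv2.cvtColor(vision.grab_frame(n),cv2.COLOR_BGR2GRAY).astype(float) for _ in range(k)],0),(0,0),.6) for n in("scene","top")}
def box(x,y,z,c=(0,0)): return np.array([[c[0]+a*x/2,c[1]+b*y/2,h] for a in(-1,1) for b in(-1,1) for h in z])
def world(p,X):
    c,s=np.cos(p[2]),np.sin(p[2]); return X@np.array([[c,-s,0],[s,c,0],[0,0,1]]).T+[p[0],p[1],p[3]]
def samples(n,p,X):
    uv=cv2.convexHull(proj(n,world(p,X)).astype(np.float32))[:,0]; out=[]
    for a,b in zip(uv,np.roll(uv,-1,0)):
        L=np.linalg.norm(b-a)
        if L<6: continue
        t=(b-a)/L; nn=np.array([t[1],-t[0]])
        for k in np.arange(2.5,L-2.5,1): out.append((*(a+t*k),*nn))
    return np.array(out)
def fit(img,items,p0,rng=3.0,fixz=True,iters=8):
    """items: (camera, pts3d). Align hull outlines to the strongest edge near them."""
    p=np.array(p0,float)
    for it in range(iters):
        r=max(1.2,rng*(0.75**it)); J=[];E=[];T=[]
        for n,X in items:
            S=samples(n,p,X); d=np.arange(-r,r+.01,.1)
            q=S[:,:2,None]+S[:,2:,None]*d; v=map_coordinates(img[n],[q[:,1],q[:,0]],order=1,mode="nearest")
            g=np.abs(np.gradient(v,axis=1)); k=g.argmax(1); ok=(g.max(1)>1.0)&(k>0)&(k<len(d)-1)
            w=np.where(np.abs(np.arange(len(d))[None]-k[:,None])<=7,g,0); e=(w*d).sum(1)/w.sum(1).clip(1e-9)
            # jacobian of normal motion numerically by rigid move of hull points on their plane
            zc=np.mean(X[:,2])+p[3]
            W=np.array([at_z(n,s[:2],zc) for s in S])
            def mv(dp):
                c,s=np.cos(dp[2]),np.sin(dp[2]); Q=W-[p[0],p[1],0]; return proj(n,np.c_[c*Q[:,0]-s*Q[:,1]+p[0]+dp[0],s*Q[:,0]+c*Q[:,1]+p[1]+dp[1],Q[:,2]+dp[3]])
            b=mv([0]*4); Jn=np.array([((mv(h*np.eye(4)[i])-b)/h*S[:,2:]).sum(1) for i,h in enumerate([1e-3]*4)]).T
            J.append(Jn[ok]);E.append(e[ok]); T.append(n)
        Ja=np.vstack(J);Ea=np.hstack(E); c=3 if fixz else 4
        p[:c]+=least_squares(lambda x:Ja[:,:c]@x-Ea,np.zeros(c),loss="soft_l1",f_scale=.3).x
    return p,[(t,len(e),round(float(np.median(np.abs(e))),2),round(float(e.mean()),2)) for t,e in zip(T,E)]
PLATE=box(.064,.1,(0,.008)); RIB=box(.016,.06,(.034,.034)); BASE=box(.11,.168,(0,.006)); WALL=box(.091,.127,(.034,.034)); RIM=box(.067,.103,(.034,.034)); REST=box(.08,.13,(0,.006),(0,-.01))
E
python3 - <<'E'
from fit import *
import pickle
for n in("scene","top"):
    m,V=P(n); print(n,"cam at",-V[:3,:3].T@V[:3,3])
a,b,c,d=[at_z("top",q,.004) for q in((408.7,229.7),(445,247),(435,270.5),(397.7,252))]
print("ret",(a+b+c+d)/4,np.degrees(np.arctan2(*(a-b)[[1,0]]))-90)
C=[at_z("top",q,.003) for q in((293,225.7),(362.7,225.7),(362.7,268.7),(293,269.7))]; c0=np.mean(C,0); print("car",c0,C[0]-C[1],C[0]-C[3])
R=[at_z("top",q,.003) for q in((201.3,236.3),(253,238),(251.7,270),(199.7,267.3))]; r0=np.mean(R,0); print("rest base c",r0,R[0]-R[1],R[0]-R[3])
img=frames(); pickle.dump(img,open("img0.pkl","wb"))
yw=np.arctan2(*(a-b)[[1,0]])-np.pi/2; rc=(a+b+c+d)/4 if False else np.mean([a,b,at_z("top",(435,270.5),.004),at_z("top",(397.7,252),.004)],0)
for nm,cams in(("top",["top"]),("scene",["scene"]),("both",["top","scene"])):
    print("plate",nm,*fit(img,[(k,PLATE) for k in cams],[rc[0],rc[1],yw,0]))
print("rib top",*fit(img,[("top",RIB)],[rc[0],rc[1],yw,0],rng=2))
print("both free z",*fit(img,[(k,PLATE) for k in("top","scene")],[rc[0],rc[1],yw,0],fixz=False))
for nm,cams in(("top",["top"]),("scene",["scene"]),("both",["top","scene"])):
    print("base",nm,*fit(img,[(k,BASE) for k in cams],[c0[0],c0[1],0,0]))
print("base free z",*fit(img,[(k,BASE) for k in("top","scene")],[c0[0],c0[1],0,0],fixz=False))
print("rim top",*fit(img,[("top",RIM)],[c0[0],c0[1],0,0],rng=2))
print("wall top",*fit(img,[("top",WALL)],[c0[0],c0[1],0,0],rng=2))
print("rest",*fit(img,[("top",REST)],[r0[0],r0[1]+.01,-.04,0]))
for s,t in(((388.2,287.7),(411.5,242.7)),((405.7,299.2),(433.2,257.2))): print(tri(s,t))
E
```

```text
scene cam at [-0.6104 -0.7885  0.7932]
top cam at [ 0.3613 -0.1178  1.2175]
ret [ 0.4602 -0.4071  0.004 ] -25.48190199548948
car [ 0.4651 -0.1755  0.003 ] [-0.0011  0.1727  0.    ] [0.1086 0.0008 0.    ]
rest base c [0.4503 0.0727 0.003 ] [0.0035 0.1259 0.    ] [ 0.0758 -0.0019  0.    ]
plate top [ 0.4607 -0.4055 -0.4456  0.    ] [('top', 114, 0.2, -0.18)]
plate scene [ 0.4657 -0.4021 -0.4115  0.    ] [('scene', 80, 0.48, -0.21)]Traceback (most recent call last):
  File "<stdin>", line 12, in <module>
  File "fit.py", line 28, in fit
    W=np.array([at_z(n,s[:2],zc) for s in S])
                ~~~~^^^^^^^^^^^^
  File "h.py", line 12, in at_z
    a,V=norm(n,uv); R=V[:3,:3]; c=-R.T@V[:3,3]; d=R.T@np.array([*a,1]); return c+d*(z-c[2])/d[2]
        ~~~~^^^^^^
  File "h.py", line 10, in norm
    m,V=P(n); return cv2.undistortPoints(np.array([[uv]],float),K(m),np.array(m["dist_coeffs"]))[0,0],V
        ~^^^
  File "h.py", line 6, in P
    m=vision.camera_model(n); V=np.diag([1,-1,-1,1.])@np.array(m["view"]); return m,V
ValueError: time passes only in moves, steps and waits
```

Run:
```python
import pickle,numpy as np
from cell import vision
pickle.dump({n:vision.camera_model(n) for n in("scene","top")},open("cam.pkl","wb"))
s=open("h.py").read()
s=s.replace("    m=vision.camera_model(n); V=","    m=CAM[n]; V=").replace("def K(m)","import pickle; CAM=pickle.load(open('cam.pkl','rb'))\ndef K(m)")
open("h.py","w").write(s)
from fit import *
import os
if os.path.exists("img0.pkl"): img=pickle.load(open("img0.pkl","rb"))
else: img=frames(); pickle.dump(img,open("img0.pkl","wb"))
p0=[.4605,-.406,-.445,0]; c0=[.4655,-.1755,0,0]
both=("top","scene")
print("plate",*fit(img,[(k,PLATE) for k in both],p0))
print("rib top",*fit(img,[("top",RIB)],p0,rng=2)); print("rib scene",*fit(img,[("scene",RIB)],p0,rng=2))
print("free z",*fit(img,[(k,PLATE) for k in both],p0,fixz=False))
for cams in(["top"],["scene"],both): print("base",*fit(img,[(k,BASE) for k in cams],c0))
print("free z",*fit(img,[(k,BASE) for k in both],c0,fixz=False))
print("rim",*fit(img,[("top",RIM)],c0,rng=2)); print("wall",*fit(img,[("top",WALL)],c0,rng=2))
print("rest",*fit(img,[("top",REST)],[.4503,.0827,-.035,0]))
for s,t in(((388.2,287.7),(411.5,242.7)),((405.7,299.2),(433.2,257.2))): print(tri(s,t))
```

```text
plate [ 0.4611 -0.4053 -0.4536  0.    ] [('top', 114, 0.2, -0.19), ('scene', 61, 0.55, -0.12)]
rib top [ 0.4603 -0.4059 -0.4454  0.    ] [('top', 26, 0.08, 0.06)]Traceback (most recent call last):
  File "<stdin>", line 14, in <module>
  File "fit.py", line 23, in fit
    q=S[:,:2,None]+S[:,2:,None]*d; v=map_coordinates(img[n],[q[:,1],q[:,0]],order=1,mode="nearest")
      ~^^^^^^^^^^^
IndexError: too many indices for array: array is 1-dimensional, but 2 were indexed
```

Run:
```python
from fit import *
img=pickle.load(open("img0.pkl","rb"))
p0=[.4605,-.406,-.445,0]; c0=[.4655,-.1755,0,0]
both=("top","scene")
def go(l,*a,**k):
    try: print(l,*fit(img,*a,**k))
    except Exception as e: print(l,"fail",e)
go("plate free z",[(k,PLATE) for k in both],p0,fixz=False)
for cams in(["top"],["scene"],both): go("base",[(k,BASE) for k in cams],c0)
go("base free z",[(k,BASE) for k in both],c0,fixz=False)
go("rim",[("top",RIM)],c0,rng=2); go("wall",[("top",WALL)],c0,rng=2)
go("rest",[("top",REST)],[.4503,.0827,-.035,0]); go("rest sc",[("scene",REST)],[.4503,.0827,-.035,0])
for s,t in(((388.2,287.7),(411.5,242.7)),((405.7,299.2),(433.2,257.2))): print(tri(s,t))
print("proj rib ends",proj("scene",world(p0,RIB)),proj("top",world(p0,RIB)))
s=monitor.get_state(); print(s["time_s"])
```

```text
plate free z [ 0.4606 -0.4051 -0.4384  0.0025] [('top', 114, 0.21, -0.21), ('scene', 70, 0.39, -0.26)]
base [ 0.4666 -0.1732  0.0205  0.    ] [('top', 203, 0.19, 0.04)]
base [ 0.466  -0.1633  0.0314  0.    ] [('scene', 105, 0.19, -0.03)]
base [ 0.4666 -0.1731  0.023   0.    ] [('top', 197, 0.17, 0.03), ('scene', 90, 0.23, 0.14)]
base free z [ 0.4666 -0.1731  0.023   0.0001] [('top', 197, 0.17, 0.03), ('scene', 89, 0.24, 0.14)]
rim [ 0.4665 -0.1765  0.0224  0.    ] [('top', 71, 0.15, -0.01)]
wall [ 0.4671 -0.1719 -0.0101  0.    ] [('top', 106, 0.28, 0.18)]
rest [ 0.451   0.0858 -0.0346  0.    ] [('top', 130, 0.34, -0.31)]
rest sc [ 0.456   0.0936 -0.0567  0.    ] [('scene', 85, 0.25, -0.12)]
(array([ 0.4734, -0.3738,  0.0289]), array([ 1.4314, -0.2996]), array([-1.2887,  0.7587]))
(array([ 0.4404, -0.4287,  0.0322]), array([-0.2476,  0.0552]), array([ 0.2184, -0.1247]))
proj rib ends [[405.8916 298.7406]
 [405.8916 298.7406]
 [389.2446 287.272 ]
 [389.2446 287.272 ]
 [410.8271 296.5799]
 [410.8271 296.5799]
 [394.1119 285.2453]
 [394.1119 285.2453]] [[434.0223 257.0301]
 [434.0223 257.0301]
 [411.411  246.2229]
 [411.411  246.2229]
 [436.7501 251.0626]
 [436.7501 251.0626]
 [414.1626 240.2786]
 [414.1626 240.2786]]
0.5
```

The retainer comes out at (0.4606, -0.4056) with yaw -25.4°, and the rib top triangulates to about 31 mm, against 34 in the text. The carrier is near (0.4666, -0.174) with yaw +1.3°. I'm moving above the retainer now.

```bash
python3 -m handwheel '[[1,11.74,-4.07,0,-6.37],[1,11.74,-4.07,0,-6.37],[1,11.74,-4.07,0,-6.37],[1,11.74,-4.07,0,-6.37],[1,11.74,-4.07,0,-6.37],[1,11.74,-4.07,0,-6.37],[1,11.74,-4.07,0,-6.37],[1,11.74,-4.07,4.4,-6.37],[1,11.74,-4.07,4.4,-6.37],[1,11.74,-4.07,4.4,-6.37],[1,11.74,-4.07,4.4,-6.37]]'
cat > go.py <<'E'
# python3 go.py x y z toolx_angle_deg : shift/turn in handwheel units from the present pose
import sys; from h import *
def to(x,y,z,ang):
    s=monitor.get_state(); R=np.array(s["orientation"]); d=R.T@(np.array([x,y,z])-s["tool_pos"]); a=np.degrees(np.arctan2(R[1,0],R[0,0]))
    w=(ang-a+180)%360-180; print("t",s["time_s"],"pos",s["tool_pos"],"ang %.2f"%a,"F",s["contact_force"],"open %.3f"%s["opening"]," -> units",d/.03,"yaw %.3f"%(-w/8))
if __name__=="__main__": to(*map(float,sys.argv[1:]))
E
python3 go.py .4606 -.4056 .033 64.6
```

```text
time_s: 1.88
tool_pos: [0.4608, -0.4068, 0.1226]
orientation: [[0.43, 0.903, 0.001], [0.903, -0.43, -0.001], [-0.0, 0.001, -1.0]]
contact_force: [0.2, -0.9, 0.9]
opening: 0.997
grasp_force: 0.0
t 1.875 pos [ 0.4608 -0.4068  0.1226] ang 64.55 F [ 0.232  -0.93    0.8773] open 0.997  -> units [ 0.0333 -0.0264  2.9877] yaw -0.007
```

```bash
python3 -m handwheel '[[1,0.03,-0.03,1.5,0],[1,0.03,-0.03,2.95,0],[1,0.03,-0.03,2.95,0],[0.3,0.03,-0.03,2.95,0],[0,0.03,-0.03,2.95,0],[0,0.03,-0.03,2.95,0],[0,0.03,-0.03,2.95,0],[0,0.03,-0.03,2.95,0]]'
python3 -m handwheel '[[0,0,0,-1,0],[0,0,0,-2.5,0],[0,0,0,-2.5,0],[0,0,0,-2.5,0]]'
python3 - <<'E'
from fit import *
img=frames(2); pickle.dump(img,open("img1.pkl","wb"))
s={n:cv2.cvtColor(img[n].clip(0,255).astype(np.uint8),cv2.COLOR_GRAY2BGR) for n in img}
# carrier contours at candidate pose, drawn on a x8 picture
p=[.4666,-.1745,.0224,0]
x0,y0,sc=283,215,8
t=cv2.resize(s["top"][y0:y0+62,x0:x0+90],None,fx=sc,fy=sc,interpolation=cv2.INTER_CUBIC)
for X,c in((BASE[::2],(0,255,0)),(WALL,(255,128,0)),(RIM,(0,0,255)),(box(.067,.103,(.014,.014)),(255,0,255))):
    h=cv2.convexHull(proj("top",world(p,X)).astype(np.float32)); cv2.polylines(t,[(((h-[x0,y0]+.5)*sc)-.5).astype(np.int32)],True,c,1)
cv2.imwrite("pics/c2.png",t)
E
python3 go.py .4666 -.1745 .11 91.3
```

```text
time_s: 2.88
tool_pos: [0.4607, -0.4049, 0.0338]
orientation: [[0.429, 0.903, 0.001], [0.903, -0.429, -0.001], [-0.001, 0.001, -1.0]]
contact_force: [-1.2, 0.9, 7.7]
opening: 0.174
grasp_force: 59.8
time_s: 3.38
tool_pos: [0.4601, -0.4043, 0.1074]
orientation: [[0.429, 0.903, -0.0], [0.903, -0.429, 0.0], [0.0, -0.001, -1.0]]
contact_force: [0.1, -0.6, -1.9]
opening: 0.172
grasp_force: 58.8
t 3.575 pos [ 0.46   -0.4043  0.1066] ang 64.59 F [-0.9472  0.1098 -0.664 ] open 0.174  -> units [ 7.0123 -3.0901 -0.1023] yaw -3.339
```

View pics/c2.png

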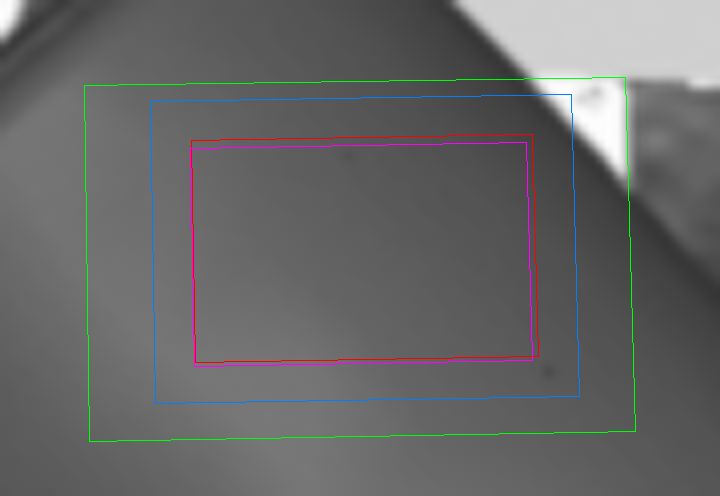

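The arm hides the carrier from the top camera here, so this overlay shows only arm plus the drawn outlines. I'll use the stored earlier frame.

Run:
```python
from fit import *
img=pickle.load(open("img0.pkl","rb")); g=img["top"]
x0,y0,sc=283,215,8
c=g[y0:y0+62,x0:x0+90]; c=255*np.clip((c-150)/105,0,1)**2
t=cv2.resize(c.astype(np.uint8),None,fx=sc,fy=sc,interpolation=cv2.INTER_CUBIC); t=cv2.cvtColor(t,cv2.COLOR_GRAY2BGR)
p=[.4666,-.1745,.0224,0]
for X,k in((BASE[::2],(0,200,0)),(WALL,(255,128,0)),(RIM,(0,0,255))):
    h=cv2.convexHull(proj("top",world(p,X)).astype(np.float32)); cv2.polylines(t,[(((h-[x0,y0]+.5)*sc)-.5).astype(np.int32)],True,k,1)
cv2.imwrite("pics/c3.png",t)
```

```text
(no output)
```

View pics/c3.png

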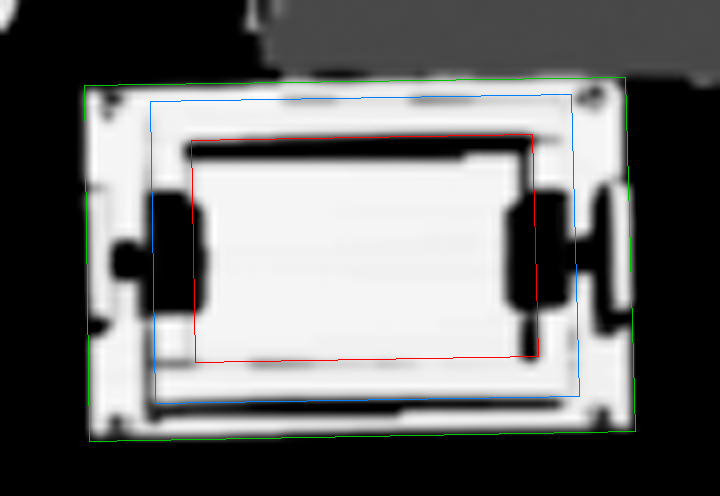

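```bash
python3 -m handwheel '[[0,7.01,-3.1,-0.3,-3.33],[0,7.01,-3.1,-0.3,-3.33],[0,7.01,-3.1,-0.3,-3.33],[0,7.01,-3.1,-0.3,-3.33],[0,7.01,-3.1,-0.3,-3.33],[0,7.01,-3.1,-0.3,-3.33]]'
python3 - <<'E'
from fit import *
for a in((205,251),(505,249)): print("nose",at_z("top",(283+a[0]/8-.4375+.06,215+a[1]/8-.4375),.024))
img=frames(3); pickle.dump(img,open("img2.pkl","wb"))
for n,cx,cy,s,f in(("scene",316,258,6,"pics/c4.png"),):
    x0,y0=cx-60,cy-50; cv2.imwrite(f,cv2.resize(img[n][y0:y0+100,x0:x0+120],None,fx=6,fy=6,interpolation=cv2.INTER_CUBIC))
s=monitor.get_state(); print(s["tool_pos"],s["opening"])
E
python3 go.py .4666 -.1738 .06 91.2
```

```text
time_s: 4.32
tool_pos: [0.4669, -0.1751, 0.1165]
orientation: [[-0.022, 1.0, -0.0], [1.0, 0.022, -0.0], [-0.0, -0.0, -1.0]]
contact_force: [-0.5, -1.0, -1.2]
opening: 0.171
grasp_force: 58.8
nose [ 0.4665 -0.1268  0.024 ]
nose [ 0.4675 -0.2178  0.024 ]
[ 0.4665 -0.1754  0.1166] 0.17710008863199334
t 4.625 pos [ 0.4665 -0.1754  0.1166] ang 91.16 F [ 0.1587  0.0331 -1.84  ] open 0.177  -> units [0.0549 0.0045 1.8873] yaw -0.005[ WARN:0@6.195] global loadsave.cpp:1063 imwrite_ Unsupported depth image for selected encoder is fallbacked to CV_8U.
```

View pics/c4.png

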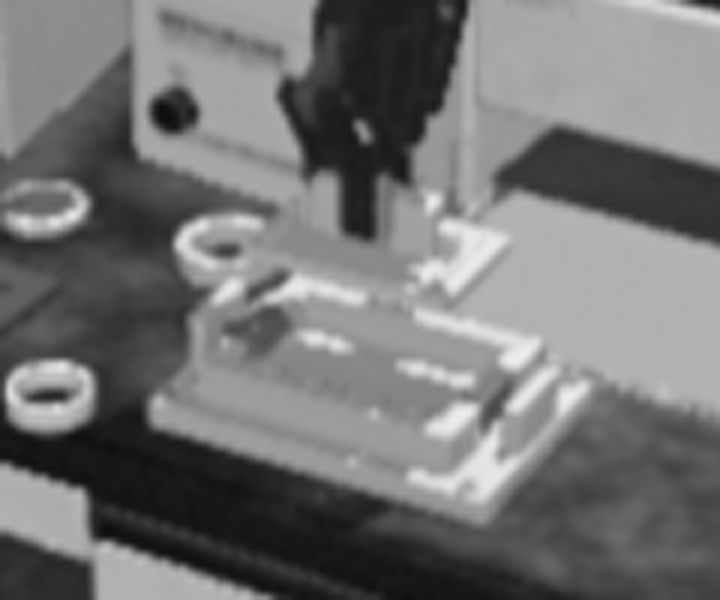

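The scene view shows the plate held level above the recess; its near rib end is at about (435,260) in the crop, and the catches are clear. I'm lowering it in small steps and watching the force.

```bash
python3 -m handwheel '[[0,0.08,0,0.7,0],[0,0.08,0.01,1.3,0],[0,0.08,0.01,1.5,0],[0,0.08,0.01,1.5,0]]'; python3 go.py .4668 -.1730 .064 91.2
python3 -m handwheel '[[0,0,0,0.06,0],[0,0,0,0.12,0],[0,0,0,0.18,0],[0,0,0,0.18,0]]';python3 go.py .4668 -.1730 .064 91.2
```

```text
time_s: 5.12
tool_pos: [0.4668, -0.1725, 0.0717]
orientation: [[-0.021, 1.0, -0.0], [1.0, 0.021, 0.0], [0.0, -0.0, -1.0]]
contact_force: [0.4, 0.9, -0.5]
opening: 0.172
grasp_force: 58.8
t 5.125 pos [ 0.4668 -0.1725  0.0717] ang 91.21 F [ 0.418   0.9446 -0.453 ] open 0.172  -> units [-0.0153 -0.0004  0.2575] yaw 0.001
time_s: 5.62
tool_pos: [0.4668, -0.1723, 0.0664]
orientation: [[-0.021, 1.0, -0.0], [1.0, 0.021, -0.0], [-0.0, -0.0, -1.0]]
contact_force: [-0.6, 0.4, -1.3]
opening: 0.171
grasp_force: 58.8
t 5.625 pos [ 0.4668 -0.1723  0.0664] ang 91.23 F [-0.6433  0.3907 -1.2782] open 0.171  -> units [-0.0228 -0.0016  0.0792] yaw 0.003
```

```bash
python3 -m handwheel '[[0,-0.01,0,0.03,0],[0,-0.01,0,0.06,0],[0,-0.01,0,0.06,0]]'; python3 -m handwheel '[[0,-0.01,0,0.03,0],[0,-0.01,0,0.06,0],[0,-0.01,0,0.06,0]]'
```

```text
time_s: 6.0
tool_pos: [0.4668, -0.1726, 0.0645]
orientation: [[-0.021, 1.0, -0.0], [1.0, 0.021, -0.0], [-0.0, -0.0, -1.0]]
contact_force: [0.2, -0.8, -0.6]
opening: 0.176
grasp_force: 58.8
time_s: 6.38
tool_pos: [0.4669, -0.173, 0.0629]
orientation: [[-0.021, 1.0, 0.0], [1.0, 0.021, -0.0], [-0.0, 0.0, -1.0]]
contact_force: [0.7, 0.7, 1.3]
opening: 0.176
grasp_force: 59.4
```

```bash
python3 -m handwheel '[[0.5,0,0,0,0],[0.5,0,0,0,0],[0.5,0,0,0,0],[0.5,0,0,-1,0],[0.5,0,0,-3,0],[0.8,0,0,-5,0],[0.8,0,0,-6,0],[0.8,0,0,-6,0],[0.8,0,0,-6,0]]'
python3 -m handwheel '[[0.8,-3,-1,-6,0],[0.8,-5,-1,-6,0],[0.8,-6,-1,-6,0],[0.8,-6,-1,-6,0],[0.8,-6,-1,-6,0],[0.8,-6,-1,-6,0]]'
python3 - <<'E'
from fit import *
src={n:vision.grab_frame(n) for n in("scene","top")}; pickle.dump(src,open("src3.pkl","wb"))
tiles("pics/c5.png",[("scene",238,240,6),("top",222,252,6),("scene",316,268,5),("top",328,247,5)],tw=400,th=300,src=src)
E
```

```text
time_s: 7.5
tool_pos: [0.4665, -0.1728, 0.2419]
orientation: [[-0.021, 1.0, -0.001], [1.0, 0.021, 0.0], [0.001, -0.001, -1.0]]
contact_force: [0.8, 0.2, -0.6]
opening: 0.798
grasp_force: 0.0
time_s: 8.25
tool_pos: [0.4406, -0.3537, 0.421]
orientation: [[-0.02, 1.0, -0.002], [1.0, 0.02, 0.002], [0.002, -0.002, -1.0]]
contact_force: [-0.6, 0.7, -1.2]
opening: 0.8
grasp_force: 0.0
```

View pics/c5.png

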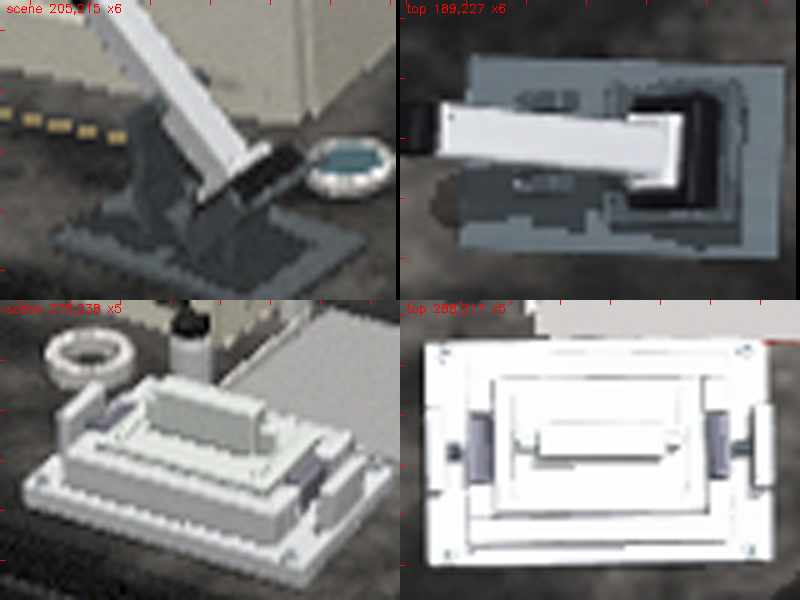

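The plate lies level in the mouth, resting on both catches (rib at (600,440) in the lower-right tile). The pusher's shaft runs from the cap at tile (420,129) to the foot at (690,150) in the top view. I'll compute the grasp from that.

Run:
```python
from fit import *
src=pickle.load(open("src3.pkl","rb")); img={n:cv2.GaussianBlur(cv2.cvtColor(src[n],cv2.COLOR_BGR2GRAY).astype(float),(0,0),.6) for n in src}
for it in((["top"]),(["scene"]),(["top","scene"])):
    try: print("rest",it,*fit(img,[(n,REST) for n in it],[.451,.086,-.035,0],rng=2.5))
    except Exception as e: print(e)
print("cap end lower corner",at_z("top",(187,248.3),.121)," white start",at_z("top",(195.3,248.1),.12),"shaft low",at_z("top",(226.1,251.1),.075), "foot black ctr", at_z("top",(189+(705-400)/6,227+151/6),.03))
l=np.array([0,.7071,.7071]); q=np.array([0,-.7071,.7071])
print("predict")
# white shaft hull fit: s from 25 to 118, free x,y,yaw (z fixed by text) 
for z0 in(.036,.040):
  X=np.array([s*l+a*np.array([.01,0,0])+b*.01*q for s in(.03,.115) for a in(-1,1) for b in(-1,1)])+[0,0,z0]
  for c in(["top"],["top","scene"]):
    try: print("shaft",z0,c,*fit(img,[(n,X) for n in c],[.451,.045,-.035,0],rng=2.5))
    except Exception as e: print(e)
# scene: shaft columns near rows 190..260 : bright run
g=img["scene"]
for r in range(176,240,8): print(r,[int(v) for v in g[r,196:250:2]])
```

```text
rest ['top'] [ 0.4509  0.0858 -0.0344  0.    ] [('top', 129, 0.35, -0.3)]
rest ['scene'] [ 0.4557  0.0933 -0.0535  0.    ] [('scene', 81, 0.31, -0.22)]
rest ['top', 'scene'] [ 0.4512  0.0859 -0.0324  0.    ] [('top', 127, 0.32, -0.29), ('scene', 68, 0.43, -0.19)]
cap end lower corner [0.4514 0.1406 0.121 ]  white start [0.452  0.1228 0.12  ] shaft low [0.4491 0.0624 0.075 ] foot black ctr [0.4501 0.0368 0.03  ]
predict
shaft 0.036 ['top'] [ 0.4484  0.0291 -0.0483  0.    ] [('top', 49, 0.36, -0.28)]
shaft 0.036 ['top', 'scene'] [ 0.4518  0.0547 -0.0188  0.    ] [('top', 59, 0.52, -0.43), ('scene', 36, 0.23, -0.19)]
shaft 0.04 ['top'] [ 0.4494  0.0545 -0.0454  0.    ] [('top', 58, 0.42, -0.37)]
shaft 0.04 ['top', 'scene'] [ 0.4508  0.0547 -0.0058  0.    ] [('top', 48, 0.41, -0.38), ('scene', 38, 0.38, -0.39)]
176 [156, 155, 156, 159, 159, 157, 157, 156, 157, 157, 156, 155, 155, 156, 157, 160, 157, 155, 155, 153, 154, 155, 157, 157, 157, 155, 154]
184 [154, 156, 156, 155, 155, 155, 153, 155, 154, 156, 156, 157, 156, 156, 158, 157, 157, 156, 156, 157, 155, 155, 154, 154, 154, 154, 152]
192 [156, 157, 158, 157, 156, 155, 156, 154, 152, 156, 153, 154, 157, 158, 157, 155, 157, 156, 158, 157, 157, 158, 157, 155, 157, 157, 156]
200 [110, 79, 81, 79, 80, 80, 78, 77, 79, 78, 97, 139, 156, 154, 154, 156, 153, 153, 155, 154, 158, 159, 156, 154, 155, 152, 153]
208 [81, 82, 78, 70, 70, 82, 83, 79, 81, 80, 79, 78, 78, 132, 153, 154, 151, 155, 157, 154, 155, 156, 157, 156, 154, 155, 153]
216 [157, 156, 157, 160, 166, 174, 184, 192, 192, 188, 174, 77, 142, 183, 218, 213, 188, 155, 154, 154, 154, 153, 154, 155, 156, 153, 153]
224 [116, 122, 150, 152, 154, 154, 154, 155, 154, 154, 153, 155, 156, 152, 149, 143, 180, 214, 209, 180, 154, 153, 155, 152, 154, 154, 157]
232 [98, 73, 114, 105, 71, 77, 62, 69, 85, 87, 81, 83, 90, 89, 89, 91, 80, 74, 97, 174, 211, 209, 184, 150, 151, 153, 154]
```

```bash
python3 go.py .4515 .118 .2 87.7; python3 -c "
from fit import *
print(proj('scene',[[.4515,.134,.128],[.4515,.118,.112]]),proj('top',[[.4515,.134,.128],[.4515,.118,.112]]))
print(at_z('top',(217,214),0))"
```

```text
t 8.35 pos [ 0.4408 -0.3525  0.421 ] ang 91.26 F [ 0.0774 -0.1658 -0.    ] open 0.804  -> units [15.6555  0.715   7.402 ] yaw 0.445
[[220.2951 211.2123]
 [225.3251 217.615 ]] [[189.3    247.9839]
 [198.2638 248.6203]]
[0.5465 0.0984 0.    ]
```

```bash
python3 -m handwheel '[[0.6,15.65,0.71,0,0.45],[0.6,15.65,0.71,0,0.45],[0.6,15.65,0.71,0,0.45],[0.6,15.65,0.71,0,0.45],[0.6,15.65,0.71,0,0.45],[0.6,15.65,0.71,0,0.45],[0.6,15.65,0.71,0,0.45],[0.6,15.65,0.71,7.4,0.45],[0.6,15.65,0.71,7.4,0.45],[0.6,15.65,0.71,7.4,0.45],[0.6,15.65,0.71,7.4,0.45],[0.6,15.65,0.71,7.4,0.45]]'
python3 go.py .4515 .118 .115 87.7
```

```text
time_s: 9.85
tool_pos: [0.45, 0.1171, 0.1986]
orientation: [[0.04, 0.999, -0.006], [0.999, -0.04, -0.001], [-0.001, -0.006, -1.0]]
contact_force: [0.0, -0.1, 0.1]
opening: 0.601
grasp_force: 0.0
t 9.85 pos [0.45   0.1171 0.1986] ang 87.73 F [ 0.0004 -0.0554  0.0521] open 0.601  -> units [0.0339 0.0646 2.786 ] yaw 0.004
```

```bash
python3 -m handwheel '[[0.6,0.03,0.05,1.5,0],[0.6,0.03,0.05,2.8,0],[0.6,0.03,0.05,2.8,0],[0,0.03,0.05,2.8,0],[0,0.03,0.05,2.8,0],[0,0.03,0.05,2.8,0],[0,0.03,0.05,2.8,0]]'
python3 -m handwheel '[[0,0,0,-0.3,0],[0,0,0,-1,0],[0,0,0,-3,0],[0,0,0,-4,0],[0,0,0,-4,0],[0,0,0,-4,0]]'
python3 - <<'E'
from fit import *
src={n:vision.grab_frame(n) for n in("scene","top")}; pickle.dump(src,open("src4.pkl","wb"))
tiles("pics/c6.png",[("scene",238,205,5),("top",218,252,5)],tw=400,th=500,src=src)
s=monitor.get_state(); print(s["wrist_torque"],s["contact_force"])
E
```

```text
time_s: 10.72
tool_pos: [0.4533, 0.1174, 0.1187]
orientation: [[0.042, 0.999, 0.001], [0.999, -0.042, 0.0], [0.0, 0.001, -1.0]]
contact_force: [-4.9, 2.2, 9.5]
opening: 0.222
grasp_force: 58.3
time_s: 11.48
tool_pos: [0.4531, 0.1171, 0.2364]
orientation: [[0.041, 0.999, -0.0], [0.999, -0.041, -0.0], [-0.0, -0.0, -1.0]]
contact_force: [-0.3, 0.6, -2.9]
opening: 0.224
grasp_force: 59.4
[ 0.1053 -0.0209  0.0628] [-0.5267 -0.0971 -3.0085]
```

View pics/c6.png

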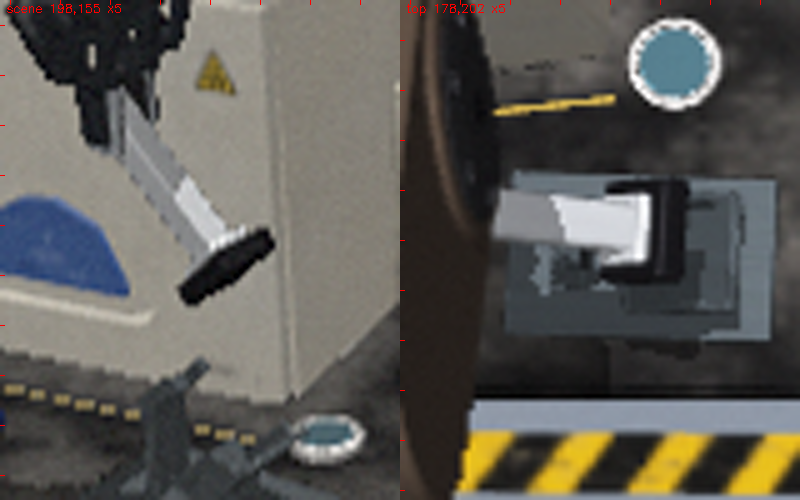

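The pusher is held and still leans 45°, with its foot at about (225,265) in the scene tile, clear of the rest. The tool cannot tilt, so I'll swing the pusher upright in the pads by easing its foot sideways against the fixed end of the carrier.

```bash
python3 go.py .466 .015 .2 91.2; python3 -c "
from fit import *
print(at_z('top',(274,273),.012),at_z('top',(275,212),.012),at_z('top',(301,211),.04))
src=pickle.load(open('src3.pkl','rb'))['top']
print('carrier +y housing end face', at_z('top',(286+(425-400)/5,217+(447-300)/5),.039), at_z('top',(286+(425-400)/5,217+(447-300)/5),.006))"
```

```text
t 11.575 pos [0.4531 0.1171 0.2357] ang 87.62 F [-0.5267 -0.0971 -3.0085] open 0.230  -> units [-3.3808  0.5749  1.1913] yaw -0.448
[ 0.4012 -0.0442  0.012 ] [ 0.5508 -0.0449  0.012 ] [ 0.5493 -0.1089  0.04  ]
carrier +y housing end face [ 0.4638 -0.0855  0.039 ] [ 0.4667 -0.0846  0.006 ]
```

```bash
python3 -m handwheel '[[0,-1.5,0.57,0,-0.45],[0,-3.22,0.57,1.2,-0.45],[0,-3.22,0.57,1.2,-0.45],[0,-3.22,0.57,2.5,-0.45],[0,-3.22,0.57,3.6,-0.45],[0,-3.22,0.57,4.3,-0.45],[0,-3.22,0.57,4.47,-0.45],[0,-3.22,0.57,4.47,-0.45],[0,-3.22,0.57,4.47,-0.45]]'
python3 go.py .466 .006 .101 91.2
```

```text
time_s: 12.7
tool_pos: [0.467, 0.0201, 0.1034]
orientation: [[-0.022, 1.0, 0.001], [1.0, 0.022, -0.0], [-0.0, 0.001, -1.0]]
contact_force: [-0.5, -1.0, -2.5]
opening: 0.222
grasp_force: 59.5
t 12.7 pos [0.467  0.0201 0.1034] ang 91.24 F [-0.5426 -0.9908 -2.4697] open 0.222  -> units [-0.4678 -0.0425  0.0802] yaw 0.004
```

```bash
python3 -m handwheel '[[0,-0.2,-0.04,0.06,0],[0,-0.4,-0.04,0.06,0],[0,-0.55,-0.04,0.06,0],[0,-0.7,-0.04,0,0],[0,-0.85,-0.04,-0.1,0],[0,-0.95,-0.04,-0.2,0]]'; python3 go.py .466 -.0655 .145 91.2;python3 -c "
from h import *
print(monitor.get_state()['wrist_torque'])"
```

```text
time_s: 13.45
tool_pos: [0.4657, -0.008, 0.109]
orientation: [[-0.02, 1.0, -0.001], [1.0, 0.02, 0.001], [0.001, -0.001, -1.0]]
contact_force: [-0.0, 9.8, 1.6]
opening: 0.219
grasp_force: 60.3
t 13.45 pos [ 0.4657 -0.008   0.109 ] ang 91.17 F [-0.0132  9.7907  1.5607] open 0.219  -> units [-1.915 -0.029 -1.202] yaw -0.004
[ 2.0115  0.0768 -0.0159]
```

```bash
python3 -m handwheel '[[0,-0.25,-0.02,-0.3,0],[0,-0.5,-0.02,-0.5,0],[0,-0.75,-0.02,-0.7,0],[0,-1.0,-0.02,-0.85,0]]'; python3 -m handwheel '[[0,-0.25,0,-0.12,0],[0,-0.5,0,-0.22,0],[0,-0.75,0,-0.3,0],[0,-0.9,0,-0.33,0],[0,-0.9,0,-0.33,0]]'
python3 - <<'E'
from fit import *
src={n:vision.grab_frame(n) for n in("scene","top")}; pickle.dump(src,open("src5.pkl","wb"))
tiles("pics/c7.png",[("scene",290,235,5),("top",290,247,5)],tw=400,th=500,src=src)
E
python3 go.py .466 -.0655 .145 91.2
```

```text
time_s: 13.95
tool_pos: [0.4658, -0.0387, 0.1344]
orientation: [[-0.021, 1.0, -0.001], [1.0, 0.021, 0.0], [0.0, -0.001, -1.0]]
contact_force: [-1.4, 4.6, -6.1]
opening: 0.222
grasp_force: 61.4
time_s: 14.58
tool_pos: [0.4665, -0.066, 0.1443]
orientation: [[-0.021, 1.0, -0.0], [1.0, 0.021, 0.0], [0.0, -0.0, -1.0]]
contact_force: [-0.5, 4.8, 0.5]
opening: 0.223
grasp_force: 63.0
t 14.675 pos [ 0.4665 -0.0658  0.1442] ang 91.22 F [-1.8357  4.2916  0.4561] open 0.227  -> units [ 0.0108 -0.0165 -0.0253] yaw 0.002
```

View pics/c7.png

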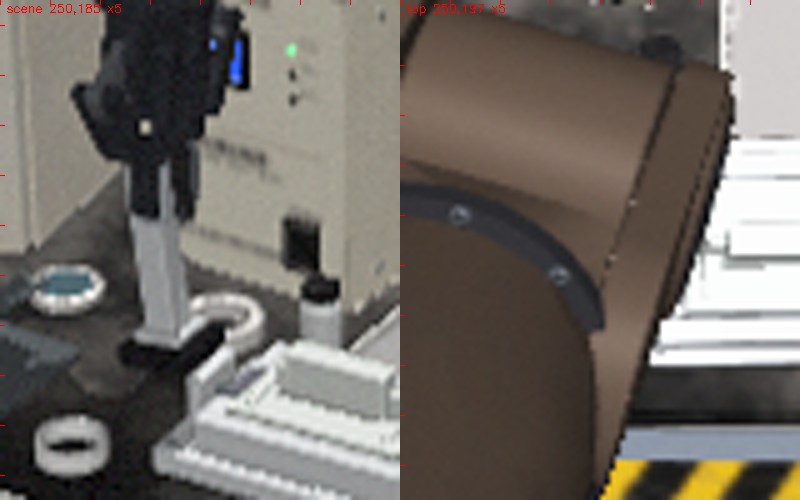

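The pusher is nearly upright, with its foot at about (170,345) in the scene tile against the carrier end. I estimate 3–4° of lean remains, so one more nudge, then back off, lower and release.

```bash
python3 -m handwheel '[[0,-0.12,-0.02,-0.02,0],[0,-0.2,-0.02,-0.02,0],[0,-0.2,-0.02,-0.02,0],[0,0.2,-0.02,-0.05,0],[0,0.45,-0.02,-0.05,0],[0,0.45,-0.02,0.3,0],[0,0.45,-0.02,0.6,0],[0,0.45,-0.02,0.8,0],[0,0.45,-0.02,0.8,0]]'; python3 -m handwheel '[[0,0,0,0.05,0],[0,0,0,0.1,0],[0,0,0,0.1,0]]'; python3 go.py .466 -.055 .112 91.2
```

```text
time_s: 15.8
tool_pos: [0.4656, -0.0522, 0.1194]
orientation: [[-0.021, 1.0, -0.001], [1.0, 0.021, 0.0], [0.0, -0.001, -1.0]]
contact_force: [-0.1, 0.6, -1.8]
opening: 0.224
grasp_force: 62.7
time_s: 16.18
tool_pos: [0.4658, -0.0522, 0.1171]
orientation: [[-0.021, 1.0, 0.0], [1.0, 0.021, -0.0], [-0.0, 0.0, -1.0]]
contact_force: [-0.2, 0.1, -2.3]
opening: 0.224
grasp_force: 62.7
t 16.175 pos [ 0.4658 -0.0522  0.1171] ang 91.22 F [-0.1582  0.1351 -2.2891] open 0.224  -> units [-0.095   0.0061  0.1709] yaw 0.003
```

```bash
python3 -m handwheel '[[0,0,0,0.05,0],[0,0,0,0.1,0],[0,0,0,0.1,0]]'; python3 -m handwheel '[[0,0,0,0.04,0],[0,0,0,0.08,0],[0,0,0,0.08,0]]'
```

```text
time_s: 16.55
tool_pos: [0.4657, -0.0521, 0.114]
orientation: [[-0.021, 1.0, -0.0], [1.0, 0.021, -0.0], [-0.0, -0.0, -1.0]]
contact_force: [0.2, 0.0, -2.3]
opening: 0.221
grasp_force: 62.7
time_s: 16.92
tool_pos: [0.4657, -0.0521, 0.1116]
orientation: [[-0.021, 1.0, -0.0], [1.0, 0.021, -0.0], [-0.0, -0.0, -1.0]]
contact_force: [-0.6, 0.4, -2.9]
opening: 0.223
grasp_force: 62.7
```

```bash
python3 -m handwheel '[[0,0,0,0.04,0],[0,0,0,0.08,0],[0,0,0,0.08,0]]'; python3 -m handwheel '[[0,0,0,0.04,0],[0,0,0,0.08,0],[0,0,0,0.08,0]]'
```

```text
time_s: 17.3
tool_pos: [0.4661, -0.0524, 0.1107]
orientation: [[-0.022, 1.0, 0.002], [1.0, 0.022, -0.001], [-0.001, 0.002, -1.0]]
contact_force: [-3.5, -2.5, 22.8]
opening: 0.22
grasp_force: 66.0
time_s: 17.68
tool_pos: [0.4664, -0.0529, 0.1104]
orientation: [[-0.022, 1.0, 0.004], [1.0, 0.022, -0.002], [-0.002, 0.004, -1.0]]
contact_force: [-12.7, -6.5, 59.1]
opening: 0.225
grasp_force: 70.9
```

```bash
python3 -m handwheel '[[0,0,0,-0.1,0],[0,0,0,-0.14,0],[0,0,0,-0.14,0],[0.5,0,0,-0.14,0],[0.5,0,0,-0.14,0],[0.5,0,0,-0.14,0],[0.5,0,0,-1,0],[0.5,0,0,-2.5,0],[0.5,0,0,-2.5,0]]'
python3 - <<'E'
from fit import *
src={n:vision.grab_frame(n) for n in("scene","top")}; pickle.dump(src,open("src6.pkl","wb"))
tiles("pics/c8.png",[("scene",290,235,5),("top",290,247,5)],tw=400,th=500,src=src)
E
python3 go.py .4656 -.0525 .12 91.2
```

```text
time_s: 18.8
tool_pos: [0.4667, -0.0523, 0.1843]
orientation: [[-0.022, 1.0, 0.005], [1.0, 0.022, -0.001], [-0.001, 0.005, -1.0]]
contact_force: [0.1, 0.4, 0.7]
opening: 0.503
grasp_force: 0.0
t 18.9 pos [ 0.4657 -0.0521  0.1819] ang 91.23 F [-0.4791 -0.629  -1.084 ] open 0.499  -> units [-0.0135 -0.0038  2.0629] yaw 0.003
```

View pics/c8.png

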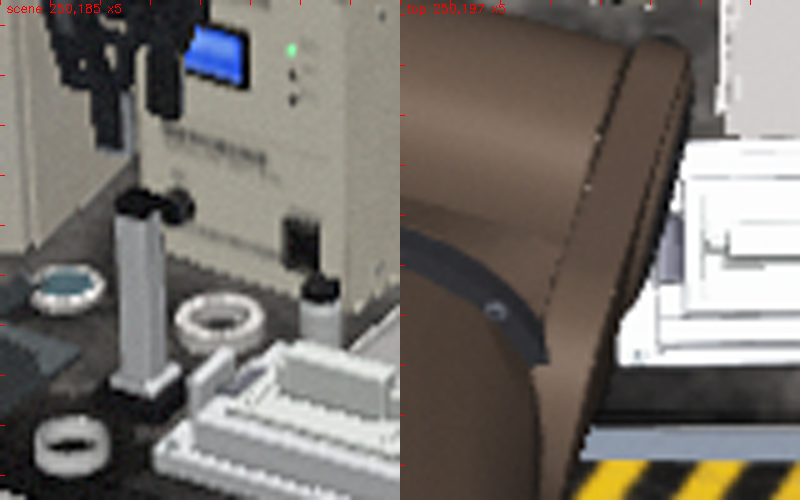

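The pusher stands upright on its own, with the cap at (138,200) and the foot at (145,385) in the scene tile. The ring and plate are undisturbed. I'll regrasp it from above.

```bash
python3 -c "
from fit import *
print([ (y,proj('scene',[[.4656,y,.130],[.4656,y,.03]]).round(1).tolist()) for y in(-.055,-.052,-.049,-.046)])"
python3 -m handwheel '[[0.5,0,0,1,0],[0.5,0,0,2,0],[0.5,0,0,2.26,0],[0.5,0,0,2.26,0],[0,0,0,2.26,0],[0,0,0,2.26,0],[0,0,0,2.26,0],[0,0,0,2.26,0],[0,0,0,2.26,0]]'
python3 -m handwheel '[[0,0,0,-0.3,0],[0,0,0,-1,0],[0,0,0,-2.3,0],[0,0,0,-3,0],[0,0,0,-3,0],[0,0,0,-3,0]]'
python3 go.py .4667 -.1745 .2 91.2
```

```text
[(-0.055, [[279.8, 223.8], [281.0, 256.3]]), (-0.052, [[278.8, 223.6], [280.1, 256.0]]), (-0.049, [[277.9, 223.3], [279.2, 255.7]]), (-0.046, [[276.9, 223.1], [278.3, 255.4]])]
time_s: 20.02
tool_pos: [0.4659, -0.0522, 0.1149]
orientation: [[-0.021, 1.0, 0.001], [1.0, 0.021, -0.0], [-0.0, 0.001, -1.0]]
contact_force: [-1.6, -0.3, 7.6]
opening: 0.225
grasp_force: 59.5
time_s: 20.78
tool_pos: [0.4653, -0.052, 0.2035]
orientation: [[-0.021, 1.0, -0.001], [1.0, 0.021, 0.0], [0.0, -0.001, -1.0]]
contact_force: [0.3, 0.3, -3.1]
opening: 0.226
grasp_force: 59.0
t 20.775 pos [ 0.4653 -0.052   0.2035] ang 91.23 F [ 0.3397  0.3274 -3.1249] open 0.226  -> units [-4.0838 -0.0421  0.1163] yaw 0.003
```

```bash
python3 -m handwheel '[[0,-1.5,-0.02,0,0],[0,-3,-0.04,0,0],[0,-4.17,-0.04,0,0],[0,-4.17,-0.04,0,0],[0,-4.17,-0.04,0,0],[0,-4.17,-0.04,0.4,0],[0,-4.17,-0.04,0.75,0],[0,-4.17,-0.04,0.75,0]]'; python3 go.py .4667 -.177 .178 91.2; python3 -m handwheel '[[0,0,0,0.05,0],[0,0,0,0.1,0],[0,0,0,0.1,0]]'
```

```text
time_s: 21.78
tool_pos: [0.4669, -0.1766, 0.1805]
orientation: [[-0.022, 1.0, -0.002], [1.0, 0.022, 0.001], [0.001, -0.002, -1.0]]
contact_force: [-0.4, -0.4, -2.2]
opening: 0.226
grasp_force: 58.9
t 21.775 pos [ 0.4669 -0.1766  0.1805] ang 91.26 F [-0.3658 -0.397  -2.1654] open 0.226  -> units [-0.0127 -0.0065  0.0825] yaw 0.008
time_s: 22.15
tool_pos: [0.4672, -0.1772, 0.1787]
orientation: [[-0.021, 1.0, 0.0], [1.0, 0.021, -0.0], [-0.0, 0.0, -1.0]]
contact_force: [-0.3, 0.2, -2.8]
opening: 0.229
grasp_force: 58.9
```

```bash
python3 -m handwheel '[[0,0,0,0.05,0],[0,0,0,0.1,0],[0,0,0,0.15,0],[0,0,0,0.15,0]]'; python3 -m handwheel '[[0,0,0,0.05,0],[0,0,0,0.1,0],[0,0,0,0.15,0],[0,0,0,0.15,0]]'
```

```text
time_s: 22.65
tool_pos: [0.4675, -0.1774, 0.1745]
orientation: [[-0.021, 1.0, 0.001], [1.0, 0.021, -0.001], [-0.001, 0.001, -1.0]]
contact_force: [-0.1, -0.7, 4.7]
opening: 0.226
grasp_force: 60.1
time_s: 23.15
tool_pos: [0.4671, -0.1772, 0.1693]
orientation: [[-0.021, 1.0, -0.0], [1.0, 0.021, 0.0], [0.0, -0.0, -1.0]]
contact_force: [0.4, 0.3, -1.3]
opening: 0.225
grasp_force: 59.2
```

```bash
python3 -m handwheel '[[0,0,0,0.04,0],[0,0,0,0.08,0],[0,0,0,0.08,0]]'
```

```text
time_s: 23.52
tool_pos: [0.4671, -0.1772, 0.167]
orientation: [[-0.021, 1.0, -0.0], [1.0, 0.021, 0.0], [0.0, -0.0, -1.0]]
contact_force: [-0.2, -0.0, -2.6]
opening: 0.225
grasp_force: 59.2
```

```bash
python3 -m handwheel '[[0,0,0,0.05,0],[0,0,0,0.1,0],[0,0,0,0.1,0]]'; python3 -m handwheel '[[0,0,0,0.03,0],[0,0,0,0.06,0],[0,0,0,0.06,0]]'
```

```text
time_s: 23.9
tool_pos: [0.4671, -0.1771, 0.1639]
orientation: [[-0.021, 1.0, -0.001], [1.0, 0.021, 0.0], [0.0, -0.0, -1.0]]
contact_force: [0.3, -0.1, -2.6]
opening: 0.225
grasp_force: 59.1
time_s: 24.28
tool_pos: [0.4673, -0.1772, 0.1629]
orientation: [[-0.021, 1.0, 0.0], [1.0, 0.021, -0.0], [-0.0, 0.0, -1.0]]
contact_force: [-1.6, 1.1, 5.4]
opening: 0.221
grasp_force: 60.2
```

Contact is at TCP 0.163, which is the home height. I'll press a little more, then lift and return the pusher to its standing spot.

```bash
python3 -m handwheel '[[0,0,0,0.03,0],[0,0,0,0.05,0],[0,0,0,0.05,0]]'; python3 -m handwheel '[[0,0,0,-0.5,0],[0,0,0,-1.3,0],[0,0,0,-1.3,0],[0,2,0.02,-1.3,0],[0,4.17,0.04,-1.3,0],[0,4.17,0.04,-1.3,0],[0,4.17,0.04,-1.3,0]]'; python3 go.py .466 -.052 .118 91.2
```

```text
time_s: 24.65
tool_pos: [0.4674, -0.1773, 0.1628]
orientation: [[-0.022, 1.0, 0.002], [1.0, 0.022, -0.001], [-0.001, 0.002, -1.0]]
contact_force: [-5.8, 3.2, 25.2]
opening: 0.23
grasp_force: 62.8
time_s: 25.52
tool_pos: [0.4658, -0.052, 0.1994]
orientation: [[-0.023, 1.0, -0.0], [1.0, 0.023, -0.0], [-0.0, -0.0, -1.0]]
contact_force: [-0.0, -0.7, -2.9]
opening: 0.223
grasp_force: 59.0
t 25.525 pos [ 0.4658 -0.052   0.1994] ang 91.29 F [-0.0032 -0.6506 -2.8776] open 0.223  -> units [-0.0008  0.0091  2.7128] yaw 0.011
```

```bash
python3 -m handwheel '[[0,0,0,1,0],[0,0,0,2,0],[0,0,0,2.6,0],[0,0,0,2.72,0],[0,0,0,2.72,0]]'; python3 -m handwheel '[[0,0,0,0.04,0],[0,0,0,0.08,0],[0,0,0,0.08,0]]'
```

```text
time_s: 26.15
tool_pos: [0.4659, -0.0529, 0.1183]
orientation: [[-0.02, 1.0, 0.0], [1.0, 0.02, -0.0], [-0.0, 0.0, -1.0]]
contact_force: [-0.1, -0.2, -2.9]
opening: 0.226
grasp_force: 59.0
time_s: 26.52
tool_pos: [0.4658, -0.0521, 0.1161]
orientation: [[-0.021, 1.0, 0.001], [1.0, 0.021, -0.0], [-0.0, 0.0, -1.0]]
contact_force: [0.1, 0.3, -2.1]
opening: 0.23
grasp_force: 59.0
```

```bash
python3 -m handwheel '[[0,0,0,0.03,0],[0,0,0,0.06,0],[0,0,0,0.06,0]]'
```

```text
time_s: 26.9
tool_pos: [0.4659, -0.0522, 0.1149]
orientation: [[-0.022, 1.0, 0.001], [1.0, 0.022, -0.001], [-0.001, 0.001, -1.0]]
contact_force: [-3.3, -0.7, 12.3]
opening: 0.226
grasp_force: 61.2
```

```bash
python3 -m handwheel '[[0,0,0,-0.03,0],[0,0,0,-0.03,0],[0.5,0,0,-0.03,0],[0.5,0,0,-0.03,0],[0.5,0,0,-0.03,0],[0.5,0,0,-1,0],[0.5,0,0,-3,0],[0.5,0,0,-5,0],[0.5,0,0,-7,0],[0.5,0,0,-7,0]]'; python3 -m handwheel '[[0.5,-3,0,0,0],[0.5,-5,0,0,0],[0.5,-7,0,0,0],[0.5,-9,0,0,0],[0.5,-10,0,0,0],[0.5,-10,0,0,0],[0.5,-10,0,0,0]]'
python3 - <<'E'
from fit import *
src={n:vision.grab_frame(n) for n in("scene","top")}; pickle.dump(src,open("src7.pkl","wb"))
tiles("pics/c9.png",[("scene",305,252,5),("top",312,247,5)],tw=400,th=500,src=src)
src={n:cv2.cvtColor(src[n],cv2.COLOR_BGR2GRAY) for n in src}; old=pickle.load(open("img0.pkl","rb"))["top"]
d=cv2.threshold(cv2.GaussianBlur(cv2.absdiff(src["top"],old.clip(0,255).astype(np.uint8)),(0,0),1),25,255,0)[1][195:290]
n,l,st,c=cv2.connectedComponentsWithStats(d); print([(s[:5].tolist()) for s in st[1:] if s[4]>8])
E
```

```text
time_s: 28.15
tool_pos: [0.4667, -0.0523, 0.3282]
orientation: [[-0.021, 1.0, 0.008], [1.0, 0.022, -0.002], [-0.002, 0.008, -1.0]]
contact_force: [-0.4, 0.3, -0.9]
opening: 0.496
grasp_force: 0.0
time_s: 29.02
tool_pos: [0.4718, -0.3516, 0.323]
orientation: [[-0.021, 1.0, -0.001], [1.0, 0.021, 0.001], [0.001, -0.001, -1.0]]
contact_force: [0.4, -0.8, -0.0]
opening: 0.498
grasp_force: 0.0
[[342, 0, 197, 95, 9243], [478, 31, 6, 5, 19], [308, 37, 41, 4, 95], [269, 44, 17, 19, 207], [346, 47, 3, 12, 24], [187, 48, 56, 22, 845], [312, 50, 32, 6, 108], [68, 52, 9, 3, 17], [320, 63, 29, 3, 35], [270, 71, 12, 6, 24], [267, 80, 6, 7, 17], [277, 80, 5, 7, 15], [165, 86, 37, 9, 274]]
```

View pics/c9.png

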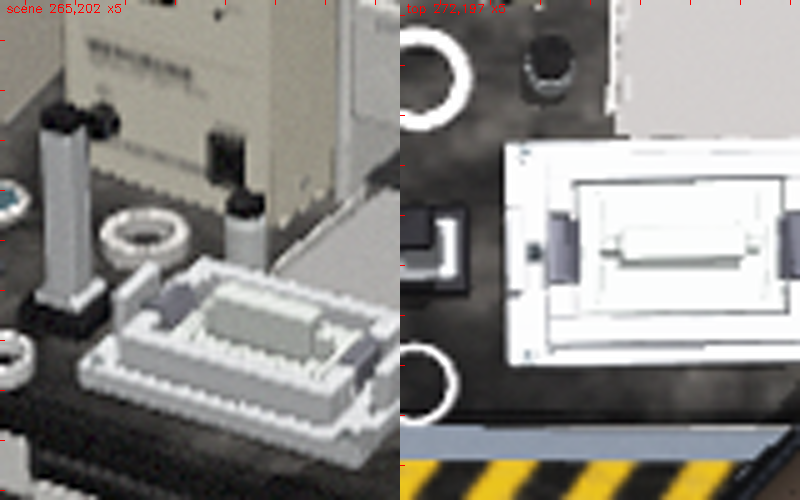

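The plate sits deep in the recess with both catches over its ends, and the pusher stands upright at (70,300) in the scene tile. The frame difference near die_ring_02 needs a quick check for movement.

Run:
```python
from fit import *
a=pickle.load(open("img0.pkl","rb")); b=pickle.load(open("src7.pkl","rb")); s6=pickle.load(open("src4.pkl","rb"))
G=lambda s,n:cv2.cvtColor(s[n],cv2.COLOR_BGR2GRAY).astype(float)
for n,boxes in(("top",{"r2":(262,263,26,21),"r1":(263,201,24,22),"disc":(222,204,22,22)}),("scene",{"r2":(255,265,19,16),"r1":(284,241,19,15)})):
  for k,(x,y,w,h) in boxes.items():
    o=[]
    for im in(a[n],G(s6,n),G(b,n)):
        m=cv2.moments((im[y:y+h,x:x+w]>150).astype(np.uint8),True); o.append((round(m["m10"]/m["m00"]+x,2),round(m["m01"]/m["m00"]+y,2),int(m["m00"])))
    print(n,k,o)
```

```text
top r2 [(274.41, 275.65, 94), (274.9, 275.56, 93), (274.76, 276.38, 106)]
top r1 [(275.21, 212.23, 198), (275.31, 212.2, 194), (275.24, 212.21, 196)]
top disc [(232.52, 214.56, 119), (232.57, 214.92, 109), (232.59, 214.8, 112)]
scene r2 [(263.72, 273.13, 110), (263.55, 273.18, 95), (263.66, 273.18, 109)]
scene r1 [(293.74, 249.03, 146), (293.5, 248.48, 94), (293.6, 248.77, 121)]
```

```bash
python3 -c "
from cell import robot
print(robot.hand_in())"
```

```text
the job is handed in; nothing more can be done
None
```

I handed the job in at about 29 s of the 72 s: the retainer looks fully home with both catches over its ends, the pusher stands upright on the worktop, and the bystanders I checked have not moved (both rings and the disc; I did not check the vial, timer, marker or jar).

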